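# Hang a cutter arbor in the sprung tool arm

### The arm

A 6-joint arm with a two-finger parallel gripper is mounted at the origin on a cart in front of the work surface, level with it; the furniture and walls round the work are solid. World frame = base frame: x ahead of the robot, y to its left, z up, the work surface at z = 0. Lengths are in m, angles in rad, forces in N, time in s.
With the tool pointing down it reaches from about 0.3 to 0.875 m from the base axis. Payload 6.4 kg.
Tool frame: the origin (TCP) lies midway between the tips of the shut fingers; the grasp point (between the pads) lies 19 mm behind it; z points along the fingers, y is the line along which they close (so a half turn about z gives the same grasp; the last joint's range is limited). The gripper opens to 85 mm and grips with 20 to 120 N. Pads are 22 mm wide; open, the fingers measure 114 mm over their backs; the gripper's body (76 mm by 85 mm) begins 54 mm behind the grasp point. The pads swing forward as they close: fully open they stand 13 mm farther back than shut.
Start: joints at [-1.466, 0.181, 1.607, -0, 1.354, -0.206], TCP at [0.176, -0.547, 0.231] pointing down, gripper open.
Joint ranges: [-2.99, 2.99], [-0.89, 2.07], [0.3, 2.58], [-1.14, 4.28], [0, 2.63], [-3.12, 3.12]. Speed limits (rad/s): [2.57, 2.57, 3.01, 3.14, 3.14, 3.14].

### API

Orientations are given as a unit quaternion [w, x, y, z].
In Python, from bench import ctrl gives the robot as it stands. The module is installed in compiled form; this text tells all that it offers.
- The arm moves only by the tool move_arm, never from a script. Its argument "plan" is one flat list of numbers, 6 for each row, row after row: the shift along the world's x, y, z in units of 50 mm (1.0 is 50 mm), then the turn, a rotation vector about the world's x, y, z in rad. A call has 1 to 10 rows; each row is the pose to reach, as a shift and turn from the pose commanded when the call began; what a row does not reach only later rows make up. A row lasts 1/8 s, in which the tool goes at most 62.5 mm and 10.7 degrees, less where a joint would pass 70% of its speed; a pose out of reach is approached as far as the arm can. A call with a gripper value outside its range is refused whole. "grip" is the finger opening in mm, from 0 to 85.4, set as the call begins (left out, the last holds). The fingers move at their own pace and stop on an object; the grip force is fixed at half the most. Time passes only in rows, so rows that repeat a pose let the fingers close. It gives the time, the measured TCP pose, the force, the opening and the grip force at its end, in the units of the state.
- ctrl.get_obs(): the state, without advancing time (a new reading comes with each control period).
- ctrl.camera(name): name is "scene" or "top" or "wrist"; returns a dict with "pixels" (400x640x3 uint8, red, green, blue), "fx", "fy", "cx", "cy" (pixels), "origin" and "attitude" of the camera in the world. Camera axes: x right, y down, z forward; pixel columns grow to the right and rows downward; lengths in m; the calibration is good to about 2 mm. A picture is of the moment at which its call begins. There is no depth.
- ctrl.hand_in(): hands the job in; it is judged then, once.
The state is a dict: "time_s": time; "q": joint angles; "dq": joint speeds; "joint_efforts": joint torques, N m; "eef_pos": TCP position; "eef_rot": TCP orientation; "wrist_force": force on the tool from outside, world axes, zero at the start; "torque": the same for the moment, N m; "opening": opening from 0.0 (shut) to 1.0 (fully open); "grasp_force": force on a finger pad.
Only numpy, scipy, OpenCV 4.12 (cv2) and the standard library are available. Lean on these libraries where they do the work, as an engineer would, in place of code of your own. Each camera call takes 0.05 s, during which the arm holds its last target. There are 200 camera calls.

### The job

Lift the spare cutter arbor by its brass nut out of the wooden block and set it, taper down and upright, into the tapered steel collar of the sprung swing arm, so that it centres itself and sits fully home. The arm sinks under the arbor's weight, which is not known beforehand: keep hold and follow it down, and let go only once the arm carries the whole weight and has settled, so that it neither drops nor springs up. Leave the other things on the bench where they are.

Things in the scene. Friction and masses are not known exactly. Their poses are not given: they have to be found in the camera images.
- cutter_arbor: Spare cutter arbor, round, 110 mm long, 0.24 to 0.60 kg (differs each time), standing taper down in the wooden block. Origin: centre of the small end of the steel taper shank; z up along its axis. Shank 16 mm across at z = 0, widening evenly to 33.5 mm at z = 60 mm. Above it a toothed cutter wheel 60 mm across, z = 61 to 67 mm, and a washer 38 mm across to z = 69 mm.
- nut_centre (a point): Middle of the arbor's round brass nut, the part to grip, at z = 89.5 mm of the arbor: 26 mm across, from z = 69 mm (on the washer) to the arbor's top at z = 110 mm.
- arbor_block: Wooden block 75 x 75 x 46 mm, fixed to the bench. Origin: centre of its underside; z up. A round hole 33 mm across and 42 mm deep in its top takes the arbor with play, the arbor's small end on the hole's floor 4 mm above the bench. The key machine to its left (+y) rises about 290 mm above the bench.
- collar_mouth (a point): Centre of the mouth (upper rim) of the tapered steel collar at the free end of the green sprung arm, 160 mm above the bench when unloaded; z up, +x points along the arm to the post axis 170 mm away. Bore 31.7 mm across here; 48 mm over the rim outside. With the arbor fully home its origin lies 53 mm below this point and its cutter wheel about 8 mm above it.
- collar_bottom (a point): Centre of the collar's open lower end, 40 mm below the mouth; bore 20 mm across. The bore has the slope of the arbor's shank (0.146 mm of radius per mm of height) and is polished and slippery. An arbor held off-centre by e touches one wall about 7 e too high and pushes sideways on what holds it: shift it the way it is pushed until the side force is gone.
- sprung_arm (a joint): How far the arm has sunk down its post, in m: 0 unloaded (at its upper stop), 0.06 at the lower stop. The spring yields from 1 N and takes 120 N per m more; lightly damped, it bounces (about 2 Hz) if loaded or let go suddenly. It comes to rest 11 to 41 mm down under the arbor, according to its weight.
- swing (a joint): Swing of the arm about its upright post, in rad: anticlockwise from above is positive, stops at -0.5 and 0.5; light friction (about 0.2 N at the collar), so it gives way to a sideways push across the arm but not along it.
- tool_stand: Post of the sprung arm, fixed to the bench: green foot 90 mm across, steel post with a black cap to 227 mm above the bench; the arm's green sleeve is 46 mm across and 115 to 185 mm above the bench. Origin: centre of the foot's underside; z up; at swing 0 the arm points along its -x.
- rouge_tin: Bystander: green tin with a grey lid, 51 mm across, 60 mm high, upright. Origin: centre of its underside.
- padlock_1: Bystander: brass padlock lying flat, 63 x 42 x 19 mm. Origin: centre of its underside.
- euro_cylinder_2: Bystander: brass lock cylinder lying on its side, 32 x 68 x 17 mm. Origin: centre of its underside.
- screwdriver_yellow: Bystander: screwdriver with a yellow handle, lying, 29 x 178 x 31 mm. Origin: centre of its underside.
- pin_tin: Bystander: small grey round tin, 46 mm across, 32 mm high. Origin: centre of its underside.
Mind the look-alikes: they are no part of the job. Of the things that look like the cutter_arbor, the largest one is meant.

How it is judged:
By the outcome, as a careful person would: the job done as asked, in the order asked, and still so for the second after the job is handed in, with the robot touching nothing.
It also fails if it takes over 62 s, if anything falls off the work surface, if the arm or the gripper's body presses on something with over 40 N, if the wrist force passes 120 N, or if a joint passes its speed limit or range.

## Working session

There is one attempt and no reset: what is moved stays moved. The work goes in short steps, Python scripts to look and compute and a tool call to move; the robot and the scene stay as the last step left them, time stands still between calls to the robot, and variables do not carry over. Pictures are saved under pics/ and viewed, at most 10 in all, crops included, and the job is handed in when it is done.

Besides the shell and the picture viewer there is one more tool, called after "Emit:" by a JSON object that holds its "name" and its "arguments". move_arm: Moves the arm, as the interface text tells. Its arguments: {"type":"object","properties":{"plan":{"type":"array"},"grip":{"type":"number"}},"required":["plan"]}

```bash
mkdir -p pics; cat > h.py <<'E'
import numpy as np, cv2, pickle
from bench import ctrl
from scipy.spatial.transform import Rotation as R
def snap(n,f):
    c=ctrl.camera(n); cv2.imwrite(f'pics/{f}.png',c['pixels'][:,:,::-1]); pickle.dump(c,open(f'pics/{f}.pkl','wb')); return c
def load(f): return pickle.load(open(f'pics/{f}.pkl','rb'))
def Rm(c):
    a=np.array(c['attitude'],float)
    return a if a.shape==(3,3) else R.from_quat(a,scalar_first=True).as_matrix()
def onz(c,u,v,z):
    d=Rm(c)@np.array([(u-c['cx'])/c['fx'],(v-c['cy'])/c['fy'],1]); o=np.array(c['origin']); return o+d*(z-o[2])/d[2]
def proj(c,p):
    q=Rm(c).T@(np.array(p)-np.array(c['origin'])); return np.array([c['fx']*q[0]/q[2]+c['cx'],c['fy']*q[1]/q[2]+c['cy']])
E
python3 - <<'E'
from h import *
for n in('scene','top'):
    c=snap(n,n+'0'); print(n,c['origin'],c['attitude'],c['fx'],c['cx'],c['cy'])
o=ctrl.get_obs(); print(o)
E
```

```text
scene [0.09882718 0.65206988 0.6576747 ] [ 0.11581138 -0.22508705  0.85510486 -0.45245908] 436.76825014440175 315.83783413769333 197.53783677526135
top [ 0.38691268 -0.05014049  1.15529294] [-0.04230359  0.70755829 -0.70380528  0.04722081] 437.7449139627603 322.9707328063665 204.47582095563124
{'time_s': 0.1, 'q': array([-1.46630273e+00,  1.81461041e-01,  1.60789530e+00,  7.02412294e-06,
        1.35380783e+00, -2.06278250e-01]), 'dq': array([-2.64102272e-05, -1.50979776e-03, -1.25820409e-03,  9.90374843e-04,
        5.36429236e-04, -1.21884201e-03]), 'joint_efforts': array([-4.80525614e-04, -4.45882273e+01, -3.52239347e+01, -2.79135356e-04,
        4.15616450e-03,  5.31024671e-05]), 'eef_pos': array([ 0.17580966, -0.54694708,  0.2304836 ]), 'eef_rot': array([-7.84569618e-04,  9.87951691e-01,  1.54760586e-01,  4.33966371e-05]), 'wrist_force': array([ 0.17575208, -0.06350968, -0.07075653]), 'torque': array([ 0.01522089, -0.03405637,  0.01683711]), 'grasp_force': 0.0, 'opening': 1.0007354141257376}
```

View pics/scene0.png

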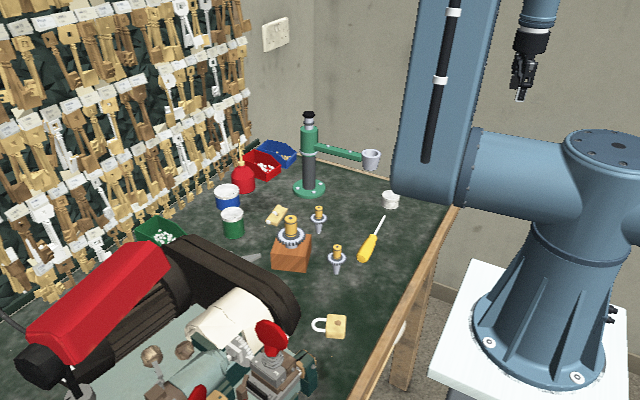

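View pics/top0.png

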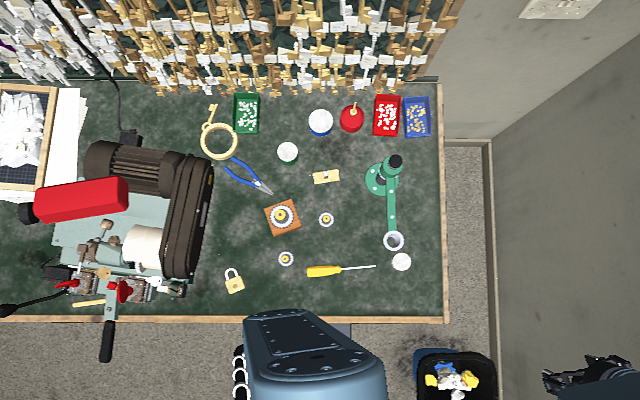

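The scene view shows the arbor in the wooden block at about (291,235), with two smaller look-alikes beside it at (319,218) and (337,258). In the top view the arbor is at about (282,216), the collar at (393,240) and the post cap at (395,161). I'll enlarge these spots.

```bash
python3 - <<'E'
from h import *
t=cv2.imread('pics/top0.png'); s=cv2.imread('pics/scene0.png')
f=lambda im,x,y,w,h,k:cv2.resize(im[y:y+h,x:x+w],None,fx=k,fy=k,interpolation=cv2.INTER_CUBIC)
a=f(t,257,190,50,50,8);b=f(t,360,145,50,110,4)[:400]
b=f(t,365,205,50,50,8)
c=f(s,265,205,50,25,8);d=f(s,345,140,50,25,8)
cv2.imwrite('pics/cr.png',np.vstack([np.hstack([a,b]),np.hstack([c,d])]))
E
```

```text
(no output)
```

View pics/cr.png

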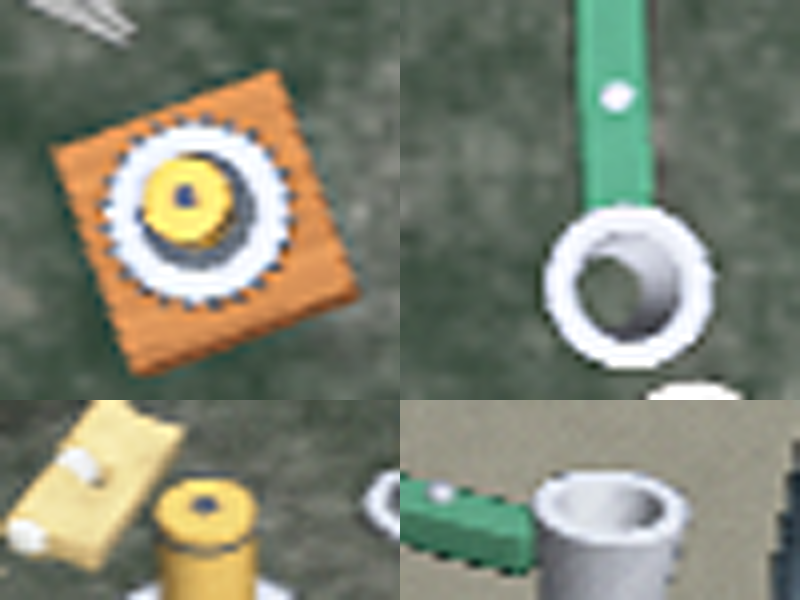

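The crops give these full-image positions:

| Feature | View | Pixel |
|---|---|---|
| Nut top | top | (279.9, 214.5) |
| Cutter wheel | top | (281.3, 216.0) |
| Collar rim | top | (393.2, 240.3) |
| Nut top | scene | (290.4, 218.4) |
| Collar | scene | (370.9, 153.0) |

The arbor stands upright. The arm swings near zero.

```bash
python3 - <<'E'
from h import *
t=load('top0');s=load('scene0')
np.set_printoptions(precision=4,suppress=True)
print('nuttop',onz(t,279.9,214.5,.114),'wheel',onz(t,281.3,216,.071),'scene nut',onz(s,290.4,218.4,.114))
print('collar',onz(t,393.2,240.3,.16),onz(s,370.9,153,.16))
print('cap',onz(t,395,161,.227))
print('lookalikes',onz(t,326,219,.06),onz(t,285,258,.06))
c=snap('wrist','w0');print(np.array(c['origin']),Rm(c))
o=ctrl.get_obs();print(R.from_quat(o['eef_rot'],scalar_first=True).as_matrix())
E
```

```text
nuttop [0.4948 0.0457 0.114 ] wheel [0.4956 0.0461 0.071 ] scene nut [0.4944 0.0487 0.114 ]
collar [ 0.4326 -0.2167  0.16  ] [ 0.4319 -0.2141  0.16  ]
cap [ 0.6011 -0.212   0.227 ]
lookalikes [ 0.4897 -0.0652  0.06  ] [0.392  0.0362 0.06  ]
[ 0.2478 -0.5245  0.3731] [[ 0.3058 -0.9091 -0.2829]
 [-0.9521 -0.2926 -0.0888]
 [-0.002   0.2965 -0.955 ]]
[[ 0.9521  0.3058 -0.0001]
 [ 0.3058 -0.9521  0.0013]
 [ 0.0003 -0.0013 -1.    ]]
```

Emit:
{"name": "move_arm", "arguments": {"plan": [0.5, 1.0, 0.5, 0, 0, 0, 6.3, 11.6, 0.4, 0, 0, 0, 6.3, 11.6, 0.4, 0, 0, 0, 6.3, 11.6, 0.4, 0, 0, 0, 6.3, 11.6, 0.4, 0, 0, 0, 6.3, 11.6, 0.4, 0, 0, 0, 6.3, 11.6, 0.4, 0, 0, 0, 6.3, 11.6, 0.4, 0, 0, 0, 6.3, 11.6, 0.4, 0, 0, 0, 6.3, 11.6, 0.4, 0, 0, 0], "grip": 85}}

```text
time_s: 1.4
eef_pos: [0.4715, -0.002, 0.2517]
eef_rot: [0.0, 0.988, 0.155, 0.0]
wrist_force: [1.1, -1.8, -0.4]
opening: 0.99
grasp_force: 0.0
```

Emit:
{"name": "move_arm", "arguments": {"plan": [0.2, 0.5, -0.5, 0, 0, 0, 0.2, 0.5, -0.5, 0, 0, 0, 0.2, 0.5, -0.5, 0, 0, 0, 0.2, 0.5, -0.5, 0, 0, 0]}}

```text
time_s: 1.9
eef_pos: [0.4811, 0.0198, 0.2275]
eef_rot: [0.0, 0.988, 0.154, 0.001]
wrist_force: [0.6, -0.3, -0.2]
opening: 0.996
grasp_force: 0.0
```

```bash
python3 - <<'E'
from h import *
np.set_printoptions(precision=4,suppress=True)
c=snap('wrist','w1');o=ctrl.get_obs();print(o['eef_pos'],o['wrist_force'],c['origin'])
print('pred nut top',proj(c,[.4948,.047,.114]),'wheel',proj(c,[.4948,.047,.071]))
E
```

```text
[0.4811 0.0198 0.2275] [ 0.8259  0.4214 -0.3047] [0.553  0.0425 0.3702]
pred nut top [291.9574 172.5856] wheel [295.5671 163.3072]
```

View pics/w1.png

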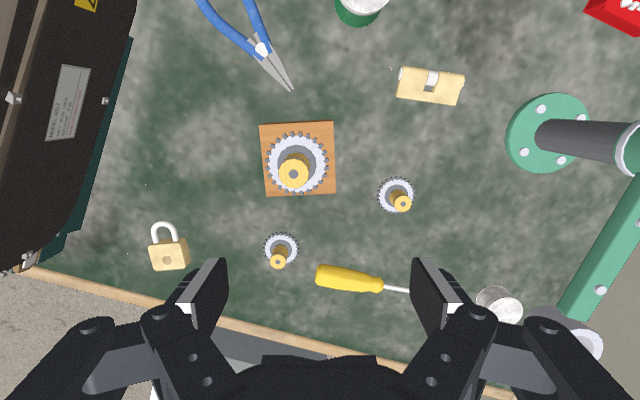

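The nut top appears at (293.5,173.5), within 1.5 px of the prediction. Moving over it and down.

Emit:
{"name": "move_arm", "arguments": {"plan": [0.27, 0.53, -0.6, 0, 0, 0, 0.27, 0.53, -1.2, 0, 0, 0, 0.27, 0.53, -1.7, 0, 0, 0, 0.27, 0.53, -2.1, 0, 0, 0, 0.27, 0.53, -2.5, 0, 0, 0, 0.27, 0.53, -2.8, 0, 0, 0, 0.27, 0.53, -3.0, 0, 0, 0, 0.27, 0.53, -3.0, 0, 0, 0, 0.27, 0.53, -3.0, 0, 0, 0]}}

```text
time_s: 3.08
eef_pos: [0.4949, 0.0474, 0.0773]
eef_rot: [0.0, 0.988, 0.155, 0.001]
wrist_force: [-0.4, 0.2, -1.0]
opening: 0.997
grasp_force: 0.0
```

```bash
python3 - <<'E'
from h import *
np.set_printoptions(precision=4,suppress=True)
c=snap('wrist','w2');o=ctrl.get_obs();print(o['eef_pos'],o['wrist_force'],c['origin'])
print('pred nut top',proj(c,[.4948,.047,.114]))
for d in(-.013,.013): 
  print(proj(c,np.array([.4948,.047,.114])+d*np.array([.306,-.952,0])))
E
```

```text
[0.495  0.0474 0.0773] [0.6814 0.3017 0.3697] [0.5668 0.0701 0.2199]
pred nut top [318.5386 305.5657]
[285.4869 305.5749]
[351.5906 305.5564]
```

View pics/w2.png

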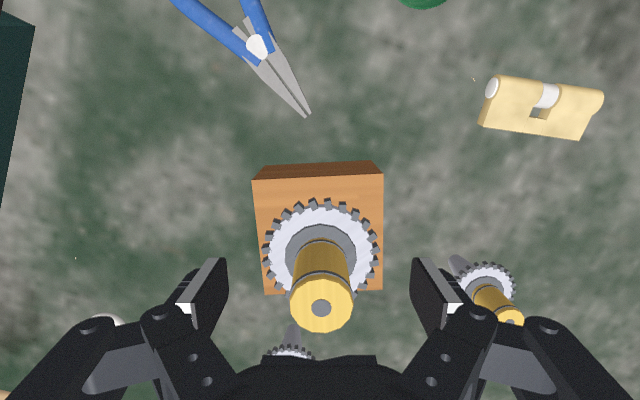

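The nut top is at (321,306), about 1 mm right of the prediction and between the open pads. I'll nudge over and close.

Emit:
{"name": "move_arm", "arguments": {"plan": [0.0, -0.025, 0, 0, 0, 0, 0.0, -0.025, 0, 0, 0, 0, 0.0, -0.025, 0, 0, 0, 0, 0.0, -0.025, 0, 0, 0, 0, 0.0, -0.025, 0, 0, 0, 0, 0.0, -0.025, 0, 0, 0, 0, 0.0, -0.025, 0, 0, 0, 0, 0.0, -0.025, 0, 0, 0, 0], "grip": 0}}

```text
time_s: 4.12
eef_pos: [0.4946, 0.0462, 0.0769]
eef_rot: [0.0, 0.988, 0.155, 0.0]
wrist_force: [-1.6, 0.6, 4.7]
opening: 0.289
grasp_force: 58.7
```

Emit:
{"name": "move_arm", "arguments": {"plan": [0, 0, 0.05, 0, 0, 0, 0, 0, 0.15, 0, 0, 0, 0, 0, 0.4, 0, 0, 0, 0, 0, 0.8, 0, 0, 0, 0, 0, 1.3, 0, 0, 0, 0, 0, 1.9, 0, 0, 0, 0, 0, 2.6, 0, 0, 0, 0, 0, 3.2, 0, 0, 0, 0, 0, 3.6, 0, 0, 0, 0, 0, 3.6, 0, 0, 0]}}

```text
time_s: 5.38
eef_pos: [0.4954, 0.0461, 0.2589]
eef_rot: [0.001, 0.988, 0.155, 0.002]
wrist_force: [0.9, -0.5, -5.3]
opening: 0.29
grasp_force: 59.2
```

Emit:
{"name": "move_arm", "arguments": {"plan": [0, 0, 0, 0, 0, 0, 0, 0, 0, 0, 0, 0]}}

```text
time_s: 5.62
eef_pos: [0.4935, 0.0463, 0.2553]
eef_rot: [-0.0, 0.988, 0.155, -0.001]
wrist_force: [0.0, -1.0, -5.2]
opening: 0.289
grasp_force: 59.2
```

```bash
python3 - <<'E'
from h import *
np.set_printoptions(precision=4,suppress=True)
c=snap('wrist','w3');s=snap('scene','s3');o=ctrl.get_obs();print(o['eef_pos'],o['eef_rot'],o['wrist_force'],o['torque'],o['opening'],o['grasp_force'])
a=c['pixels'][200:400,140:540,::-1]
p=proj(s,o['eef_pos']).astype(int);print(p)
b=cv2.resize(s['pixels'][p[1]-30:p[1]+70,p[0]-100:p[0]+100,::-1],None,fx=3,fy=3,interpolation=cv2.INTER_CUBIC)
cv2.imwrite('pics/m3.png',np.vstack([np.hstack([a,np.zeros((200,200,3),np.uint8)]),b]))
E
```

```text
[0.4938 0.0463 0.2556] [-0.0003  0.9879  0.1548 -0.0009] [-0.2658  0.5068 -5.539 ] [-0.0033 -0.0104  0.0041] 0.2881541324464207 59.20027256011963
[289 157]
```

View pics/m3.png

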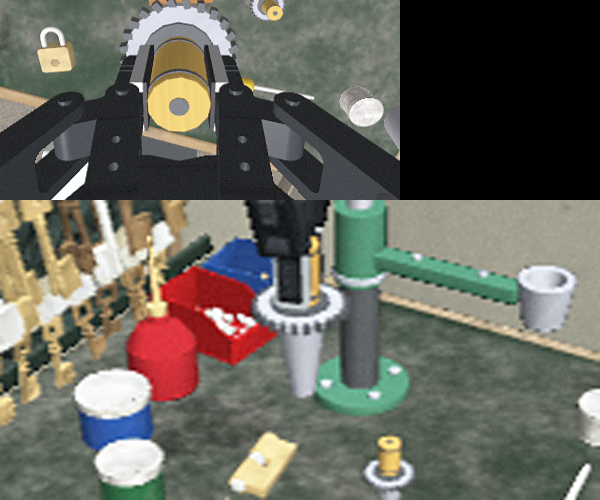

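The arbor is held and upright, its nut centred between the pads at wrist (319,306). In the scene view the wheel is at about (289,163) and the shank tip at (290,191). The collar is at about (371,153).

```bash
python3 - <<'E'
from h import *
np.set_printoptions(precision=4,suppress=True)
c=load('w3');s=load('s3')
z=.1827
print('nut top wrist',onz(c,319,306,z+.11))
print('wheel',onz(s,289-.3,163-.3,z+.067),'tip',onz(s,290-.3,191-.3,z))
g=np.float32(0)
# collar from wrist w1: rim ellipse at right edge is cut; wrist est. only
t=cv2.imread('pics/top0.png'); hsv=cv2.cvtColor(t,cv2.COLOR_BGR2HSV)
m=((hsv[...,1]<60)&(hsv[...,2]>170)).astype(np.uint8); m[:,:375]=0;m[:,412:]=0;m[:225]=0;m[253:]=0
n,l,st,ce=cv2.connectedComponentsWithStats(m);i=1+st[1:,4].argmax()
cnt=max(cv2.findContours((l==i).astype(np.uint8),0,2)[0],key=cv2.contourArea);e=cv2.fitEllipse(cnt);print(e)
T=load('top0');print(onz(T,*e[0],.16))
E
```

```text
nut top wrist [0.4939 0.0459 0.2927]
wheel [0.4905 0.0541 0.2497] tip [0.4938 0.0488 0.1827]
((393.2162170410156, 240.2570037841797), (19.668630599975586, 20.356435775756836), 104.23487091064453)
[ 0.4327 -0.2167  0.16  ]
```

Emit:
{"name": "move_arm", "arguments": {"plan": [-0.1, -0.4, 0.05, 0, 0, 0, -0.3, -1.2, 0.1, 0, 0, 0, -0.5, -2.2, 0.1, 0, 0, 0, -0.75, -3.2, 0.1, 0, 0, 0, -0.95, -4.1, 0.1, 0, 0, 0, -1.1, -4.7, 0.1, 0, 0, 0, -1.18, -5.1, 0.1, 0, 0, 0, -1.22, -5.25, 0.1, 0, 0, 0, -1.22, -5.25, 0.1, 0, 0, 0, -1.22, -5.25, 0.1, 0, 0, 0]}}

```text
time_s: 6.98
eef_pos: [0.4335, -0.2154, 0.2615]
eef_rot: [-0.0, 0.988, 0.155, -0.0]
wrist_force: [-0.3, 0.2, -4.9]
opening: 0.289
grasp_force: 59.8
```

Emit:
{"name": "move_arm", "arguments": {"plan": [0, 0, 0, 0, 0, 0, 0, 0, 0, 0, 0, 0]}}

```text
time_s: 7.22
eef_pos: [0.4335, -0.2158, 0.2617]
eef_rot: [0.0, 0.988, 0.155, 0.0]
wrist_force: [-0.4, -0.2, -5.4]
opening: 0.289
grasp_force: 59.8
```

```bash
python3 - <<'E'
from h import *
np.set_printoptions(precision=4,suppress=True)
s=snap('scene','s4');o=ctrl.get_obs();print(o['eef_pos'],o['eef_rot'],o['wrist_force'],o['torque'])
w=snap('wrist','w4')
b=cv2.resize(s['pixels'][100:200,310:430,::-1],None,fx=5,fy=5,interpolation=cv2.INTER_CUBIC)
cv2.imwrite('pics/m4.png',b)
p=o['eef_pos'];z=p[2]-.0729
print('pred tip w bias',proj(s,[p[0],p[1]+.0025,z]))
E
```

```text
[ 0.4335 -0.2159  0.2617] [0.     0.9879 0.1551 0.    ] [-0.1168  0.0651 -4.8641] [ 0.0524 -0.0049 -0.0451]
pred tip w bias [371.0796 142.107 ]
```

View pics/m4.png

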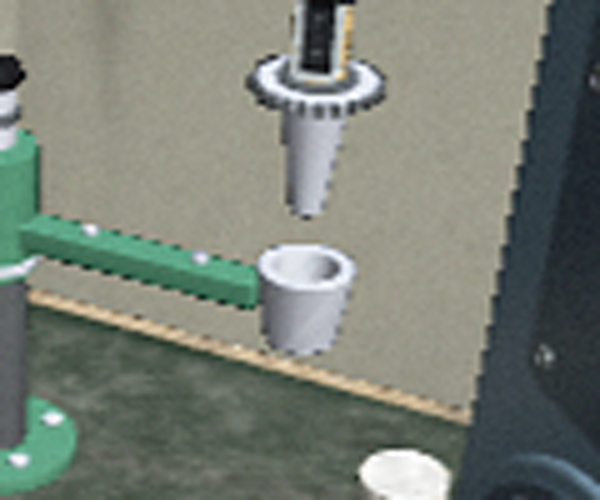

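The arbor is directly above the collar: tip at (371.6,142.6), collar mouth at (371,153). Lowering into the bore.

Emit:
{"name": "move_arm", "arguments": {"plan": [-0.02, 0, -0.15, 0, 0, 0, -0.02, 0, -0.4, 0, 0, 0, -0.02, 0, -0.65, 0, 0, 0, -0.02, 0, -0.85, 0, 0, 0, -0.02, 0, -1.0, 0, 0, 0, -0.02, 0, -1.1, 0, 0, 0, -0.02, 0, -1.2, 0, 0, 0, -0.02, 0, -1.25, 0, 0, 0, -0.02, 0, -1.25, 0, 0, 0, -0.02, 0, -1.25, 0, 0, 0]}}

```text
time_s: 8.57
eef_pos: [0.4325, -0.2164, 0.1994]
eef_rot: [0.0, 0.988, 0.155, 0.0]
wrist_force: [0.4, 0.0, -5.5]
opening: 0.287
grasp_force: 59.8
```

Emit:
{"name": "move_arm", "arguments": {"plan": [0, 0, -0.05, 0, 0, 0, 0, 0, -0.1, 0, 0, 0, 0, 0, -0.1, 0, 0, 0]}}

```text
time_s: 8.95
eef_pos: [0.4322, -0.2161, 0.1938]
eef_rot: [-0.0, 0.988, 0.155, -0.0]
wrist_force: [-0.3, -0.2, -5.4]
opening: 0.288
grasp_force: 59.8
```

Emit:
{"name": "move_arm", "arguments": {"plan": [0, 0, -0.05, 0, 0, 0, 0, 0, -0.1, 0, 0, 0, 0, 0, -0.1, 0, 0, 0]}}

```text
time_s: 9.32
eef_pos: [0.4322, -0.2161, 0.1888]
eef_rot: [-0.0, 0.988, 0.155, -0.0]
wrist_force: [-1.1, 0.3, -6.2]
opening: 0.289
grasp_force: 59.8
```

Emit:
{"name": "move_arm", "arguments": {"plan": [0, 0, -0.04, 0, 0, 0, 0, 0, -0.08, 0, 0, 0, 0, 0, -0.08, 0, 0, 0]}}

```text
time_s: 9.7
eef_pos: [0.4322, -0.2162, 0.1849]
eef_rot: [-0.0, 0.988, 0.155, -0.0]
wrist_force: [-0.1, -0.1, -5.7]
opening: 0.291
grasp_force: 59.8
```

Emit:
{"name": "move_arm", "arguments": {"plan": [0, 0, -0.04, 0, 0, 0, 0, 0, -0.06, 0, 0, 0, 0, 0, -0.06, 0, 0, 0]}}

```text
time_s: 10.07
eef_pos: [0.4321, -0.2162, 0.1819]
eef_rot: [-0.0, 0.988, 0.155, -0.0]
wrist_force: [-1.6, -0.8, -5.6]
opening: 0.286
grasp_force: 59.8
```

Emit:
{"name": "move_arm", "arguments": {"plan": [0, 0, -0.03, 0, 0, 0, 0, 0, -0.05, 0, 0, 0, 0, 0, -0.05, 0, 0, 0]}}

```text
time_s: 10.45
eef_pos: [0.4322, -0.2162, 0.1795]
eef_rot: [-0.0, 0.988, 0.155, -0.0]
wrist_force: [-3.4, -0.7, -3.0]
opening: 0.288
grasp_force: 59.9
```

Emit:
{"name": "move_arm", "arguments": {"plan": [-0.012, 0, 0, 0, 0, 0, -0.012, 0, 0, 0, 0, 0]}}

```text
time_s: 10.7
eef_pos: [0.4317, -0.2163, 0.1796]
eef_rot: [-0.0, 0.988, 0.155, 0.0]
wrist_force: [-2.0, 0.6, -4.6]
opening: 0.286
grasp_force: 59.9
```

```bash
cat > f.py <<'E'
from h import *
np.set_printoptions(precision=4,suppress=True)
F=[];T=[]
for _ in range(4):
    o=ctrl.get_obs();F.append(o['wrist_force']);T.append(o['torque']);ctrl.camera('scene')
print(o['eef_pos'],np.mean(F,0),np.std(F,0),np.mean(T,0),o['time_s'])
E
python3 f.py
```

```text
[ 0.4318 -0.2163  0.1796] [-2.1178  0.0926 -4.5799] [0.5118 0.4654 0.1699] [0.0232 0.4324 0.0072] 10.85
```

Emit:
{"name": "move_arm", "arguments": {"plan": [-0.015, 0, 0, 0, 0, 0, -0.015, 0, 0, 0, 0, 0]}}

```text
time_s: 11.15
eef_pos: [0.4314, -0.2163, 0.1798]
eef_rot: [0.0, 0.988, 0.155, 0.0]
wrist_force: [0.3, 0.4, -5.4]
opening: 0.288
grasp_force: 59.8
```

```bash
python3 f.py
```

```text
[ 0.4313 -0.2163  0.1797] [ 0.3865  0.3764 -5.1735] [0.0802 0.5574 0.4017] [ 0.0052 -0.0982 -0.0052] 11.3
```

Emit:
{"name": "move_arm", "arguments": {"plan": [0, 0, -0.03, 0, 0, 0, 0, 0, -0.03, 0, 0, 0]}}

```text
time_s: 11.6
eef_pos: [0.4313, -0.2164, 0.1782]
eef_rot: [0.0, 0.988, 0.155, 0.0]
wrist_force: [0.8, 0.2, -4.4]
opening: 0.287
grasp_force: 59.9
```

```bash
python3 f.py
```

```text
[ 0.4313 -0.2164  0.1783] [ 1.2576  0.0012 -4.0502] [0.4482 0.1415 0.3197] [-0.002  -0.3174  0.0024] 11.75
```

Emit:
{"name": "move_arm", "arguments": {"plan": [0, 0, -0.03, 0, 0, 0, 0, 0, -0.03, 0, 0, 0]}}

```text
time_s: 12.05
eef_pos: [0.4312, -0.2163, 0.1766]
eef_rot: [0.0, 0.988, 0.155, 0.0]
wrist_force: [3.2, -0.1, -3.8]
opening: 0.289
grasp_force: 60.0
```

```bash
python3 f.py
```

```text
[ 0.4312 -0.2163  0.1767] [ 2.979  -0.0008 -3.7408] [0.5021 0.4542 0.2301] [-0.0163 -0.5148 -0.0036] 12.2
```

Emit:
{"name": "move_arm", "arguments": {"plan": [0.008, 0, 0, 0, 0, 0, 0.008, 0, 0, 0, 0, 0]}}

```text
time_s: 12.5
eef_pos: [0.4313, -0.2163, 0.1766]
eef_rot: [-0.0, 0.988, 0.155, -0.0]
wrist_force: [1.4, -0.2, -4.2]
opening: 0.289
grasp_force: 59.9
```

```bash
python3 f.py
```

```text
[ 0.4313 -0.2162  0.1766] [ 1.2753  0.1747 -4.0817] [0.3008 0.4177 0.2762] [-0.0308 -0.3627  0.0068] 12.65
```

Emit:
{"name": "move_arm", "arguments": {"plan": [0, 0, -0.03, 0, 0, 0, 0, 0, -0.05, 0, 0, 0, 0, 0, -0.05, 0, 0, 0]}}

```text
time_s: 13.08
eef_pos: [0.4314, -0.2162, 0.174]
eef_rot: [-0.0, 0.988, 0.155, -0.0]
wrist_force: [2.1, -0.0, -3.5]
opening: 0.29
grasp_force: 60.0
```

```bash
python3 f.py
```

```text
[ 0.4314 -0.2162  0.1741] [ 1.4358  0.0214 -3.4203] [0.5245 0.6035 0.6125] [ 0.0456 -0.2895 -0.026 ] 13.225
```

Emit:
{"name": "move_arm", "arguments": {"plan": [0.006, 0, -0.02, 0, 0, 0, 0.006, 0, -0.05, 0, 0, 0, 0.006, 0, -0.09, 0, 0, 0, 0.006, 0, -0.13, 0, 0, 0, 0.006, 0, -0.17, 0, 0, 0, 0.006, 0, -0.21, 0, 0, 0, 0.006, 0, -0.25, 0, 0, 0, 0.006, 0, -0.28, 0, 0, 0, 0.006, 0, -0.3, 0, 0, 0, 0.006, 0, -0.3, 0, 0, 0]}}

```text
time_s: 14.52
eef_pos: [0.4316, -0.2163, 0.1591]
eef_rot: [-0.0, 0.988, 0.155, -0.0]
wrist_force: [-2.1, 0.5, -1.8]
opening: 0.289
grasp_force: 60.0
```

```bash
python3 f.py
```

```text
[ 0.4316 -0.2163  0.1592] [-1.707   0.4973 -2.5316] [0.5555 0.4878 0.4803] [0.051  0.3601 0.0116] 14.675
```

Emit:
{"name": "move_arm", "arguments": {"plan": [-0.004, 0, -0.02, 0, 0, 0, -0.004, 0, -0.05, 0, 0, 0, -0.004, 0, -0.09, 0, 0, 0, -0.004, 0, -0.13, 0, 0, 0, -0.004, 0, -0.16, 0, 0, 0, -0.004, 0, -0.18, 0, 0, 0, -0.004, 0, -0.18, 0, 0, 0]}}

```text
time_s: 15.6
eef_pos: [0.4316, -0.2163, 0.1501]
eef_rot: [0.0, 0.988, 0.155, 0.0]
wrist_force: [-1.8, -0.2, -0.9]
opening: 0.291
grasp_force: 60.0
```

```bash
python3 f.py
```

```text
[ 0.4316 -0.2163  0.1502] [-1.9557 -0.1203 -1.3957] [0.1877 0.1953 0.379 ] [-0.0205  0.3071 -0.009 ] 15.75
```

Emit:
{"name": "move_arm", "arguments": {"plan": [-0.006, 0, -0.02, 0, 0, 0, -0.006, 0, -0.05, 0, 0, 0, -0.006, 0, -0.08, 0, 0, 0, -0.006, 0, -0.11, 0, 0, 0, -0.006, 0, -0.13, 0, 0, 0, -0.006, 0, -0.14, 0, 0, 0, -0.006, 0, -0.14, 0, 0, 0]}}

```text
time_s: 16.68
eef_pos: [0.4314, -0.2164, 0.1432]
eef_rot: [0.0, 0.988, 0.155, 0.0]
wrist_force: [1.2, -0.2, 0.3]
opening: 0.294
grasp_force: 60.1
```

```bash
sed -i 's/range(4)/range(12)/' f.py; python3 f.py
```

```text
[ 0.4313 -0.2163  0.1432] [ 1.2545 -0.0364 -0.0233] [0.4525 0.5454 0.3882] [-0.0423 -0.2475 -0.0009] 17.225
```

Emit:
{"name": "move_arm", "arguments": {"plan": [0.003, 0, 0, 0, 0, 0, 0.003, 0, 0, 0, 0, 0]}}

```text
time_s: 17.52
eef_pos: [0.4314, -0.2163, 0.1431]
eef_rot: [0.0, 0.988, 0.155, -0.0]
wrist_force: [1.4, -0.4, 0.4]
opening: 0.292
grasp_force: 60.1
```

```bash
python3 f.py; python3 - <<'E'
from h import *
s=snap('scene','s5')
b=cv2.resize(s['pixels'][110:210,310:430,::-1],None,fx=5,fy=5,interpolation=cv2.INTER_CUBIC)
cv2.imwrite('pics/m5.png',b)
E
```

```text
[ 0.4313 -0.2163  0.1431] [ 1.2525 -0.2942  0.0917] [0.299  0.3135 0.4737] [-0.074  -0.2646 -0.0143] 18.075
```

View pics/m5.png

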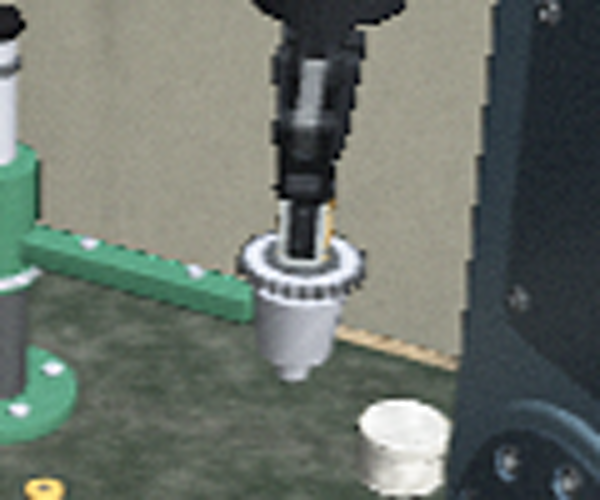

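The arbor is seated: the wheel is just above the collar at about (361,164) and the tip sticks out below at (369,185). The arm carries the weight. I'll remove the last of the side force, then open gently.

Emit:
{"name": "move_arm", "arguments": {"plan": [0.005, 0, 0, 0, 0, 0, 0.005, 0, 0, 0, 0, 0]}}

```text
time_s: 18.42
eef_pos: [0.4314, -0.2162, 0.143]
eef_rot: [-0.0, 0.988, 0.155, -0.0]
wrist_force: [0.0, -0.2, -0.5]
opening: 0.284
grasp_force: 60.1
```

```bash
python3 f.py
```

```text
[ 0.4315 -0.2162  0.1431] [ 0.3011 -0.1317  0.0052] [0.4227 0.2982 0.575 ] [-0.0296 -0.004  -0.0111] 18.975
```

Forces are zero all round. Releasing.

Emit:
{"name": "move_arm", "arguments": {"plan": [0, 0, 0, 0, 0, 0, 0, 0, 0, 0, 0, 0, 0, 0, 0, 0, 0, 0, 0, 0, 0, 0, 0, 0], "grip": 40}}

```text
time_s: 19.52
eef_pos: [0.4316, -0.2163, 0.1432]
eef_rot: [0.0, 0.988, 0.155, -0.0]
wrist_force: [0.4, 0.1, -0.2]
opening: 0.466
grasp_force: 0.0
```

```bash
python3 - <<'E'
from h import *
s=snap('scene','s6');w=snap('wrist','w6');o=ctrl.get_obs();print(o['eef_pos'],o['wrist_force'],o['opening'],o['grasp_force'])
b=cv2.resize(s['pixels'][110:210,310:430,::-1],None,fx=4,fy=4,interpolation=cv2.INTER_CUBIC)
cv2.imwrite('pics/m6.png',np.hstack([b,w['pixels'][:,160:480,::-1]]))
E
```

```text
[ 0.43163243 -0.21627108  0.14315784] [ 0.67634511  0.07882425 -0.71589744] 0.465818422077819 0.0
```

View pics/m6.png

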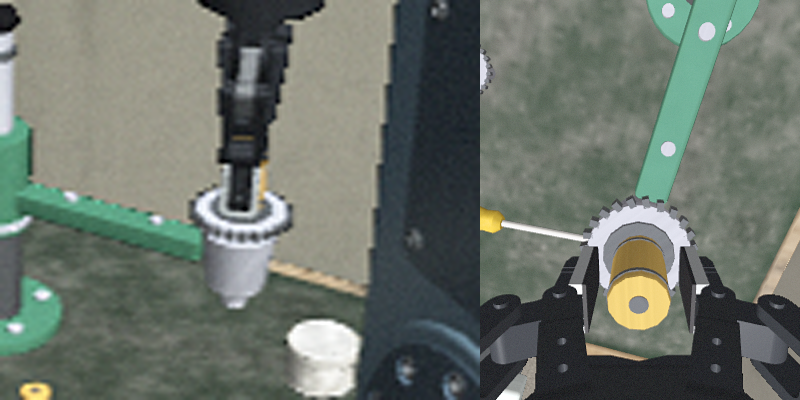

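The fingers are clear on both sides of the nut, seen at wrist (638,305) in the composite, and the arbor didn't move. I'll open a little more and retreat straight up.

Emit:
{"name": "move_arm", "arguments": {"plan": [0, 0, 0.1, 0, 0, 0, 0, 0, 0.3, 0, 0, 0, 0, 0, 0.6, 0, 0, 0, 0, 0, 1.0, 0, 0, 0, 0, 0, 1.5, 0, 0, 0, 0, 0, 2.0, 0, 0, 0, 0, 0, 2.5, 0, 0, 0, -0.3, 0, 2.7, 0, 0, 0, -0.6, 0, 2.7, 0, 0, 0, -0.6, 0, 2.7, 0, 0, 0], "grip": 52}}

```text
time_s: 20.88
eef_pos: [0.4008, -0.2161, 0.2781]
eef_rot: [0.0, 0.988, 0.154, 0.0]
wrist_force: [-0.2, -0.5, 0.4]
opening: 0.606
grasp_force: 0.0
```

Emit:
{"name": "move_arm", "arguments": {"plan": [0, 0, 0, 0, 0, 0, 0, 0, 0, 0, 0, 0, 0, 0, 0, 0, 0, 0, 0, 0, 0, 0, 0, 0, 0, 0, 0, 0, 0, 0, 0, 0, 0, 0, 0, 0, 0, 0, 0, 0, 0, 0, 0, 0, 0, 0, 0, 0]}}

```text
time_s: 21.88
eef_pos: [0.4016, -0.2163, 0.2782]
eef_rot: [0.0, 0.988, 0.155, 0.0]
wrist_force: [-0.5, -0.3, -0.0]
opening: 0.611
grasp_force: 0.0
```

```bash
python3 - <<'E'
from h import *
a=snap('scene','s7');ctrl.camera('scene');ctrl.camera('scene');ctrl.camera('scene');s=snap('scene','s8')
f=lambda c:cv2.resize(c['pixels'][110:210,330:410,::-1],None,fx=5,fy=5,interpolation=cv2.INTER_CUBIC)
print(np.abs(a['pixels'].astype(int)-s['pixels']).max(), ctrl.get_obs()['wrist_force'])
cv2.imwrite('pics/m8.png',np.hstack([f(load('s6')),f(s)]))
E
```

```text
84 [-0.30774552  0.66638434 -0.57374192]
```

View pics/m8.png

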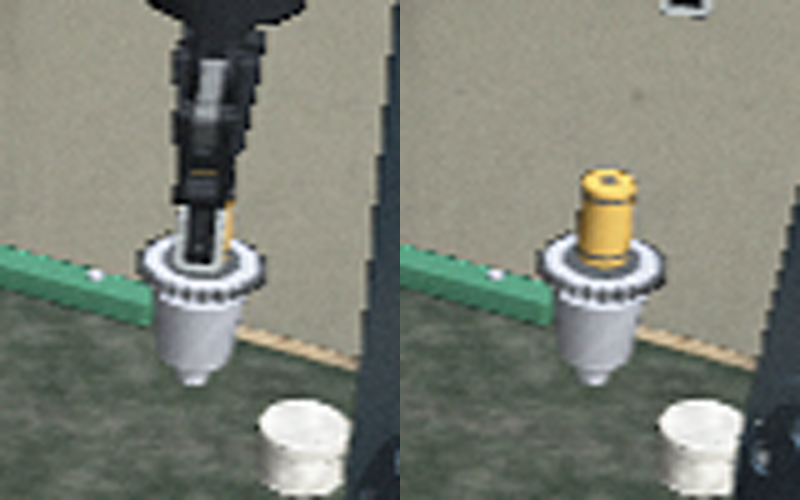

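The arbor stands upright in the collar, its nut at (602,215) in the right half. Its height is the same as before release and it is at rest. Handing in.

```bash
python3 -c "
from bench import ctrl
print(ctrl.hand_in())"
```

```text
the job is handed in; nothing more can be done
None
```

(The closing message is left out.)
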